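# Load the tube shaker and start it

### The job

Load the shaker: first swing its keeper bar up past its detent and out of the way, to upright or beyond. Then take every tube carrier standing on the bench and hang each on a stud of its own, passing the plate's keyhole over the stud's head and sliding the carrier down until the shank is at the top of the slot, hanging upright and let go. When all are hung, swing the keeper bar back over their plates and shut past its detent to its stop, then press the start pedal fully down to its stop, hold it there a second and let it come up again. Do not knock over the bottle, jar or beaker.

Things in the scene. Friction and masses are not known exactly. Their poses are not given: they have to be found in the camera images.
- shaker: Laboratory shaker, a fixed upright steel frame. Origin: table level, under the middle of the flat front face (x = 0) of its two 400 mm rails (z 195 to 235 and 95 to 135 mm, 16 mm thick). x points into the machine, away from the side where carriers hang; y along the rails, z up. End uprights 268 mm high, inner faces at y = +-200 mm; drive housing behind, x 22 to 212, 90 mm high.
- stud1 (a point): Shaker stud 1 (shaker y = +115, z = 215 mm): point on the shank's axis, 5 mm in front of the rail, midway between rail and head. All three studs stick out of the upper rail towards shaker -x: shank 9 mm in diameter and 10 mm long, then a flat round head 24 mm in diameter and 6 mm thick (its outer face 16 mm from the rail).
- stud2 (a point): The same point of stud 2, shaker y = 0, z = 215 mm. Below the studs four plain guide pins, 16 mm in diameter, stick out 14 mm from the lower rail at shaker y = +-57.5 and +-172.5, z = 127 mm: a hung carrier's block sits between two of them, with 4.5 mm of air on either side, so that it cannot swing.
- stud3 (a point): The same point of stud 3, shaker y = -115, z = 215 mm.
- keeper (a joint): Keeper bar's angle (rad): 0 = shut, its arms level towards shaker -x and the bar just above the top edges of hung plates; pi/2 = arms upright; open stop 2.0. Stiff hinge, stays where left (1.5 N at the bar). It starts shut. Close to shut, the left arm snaps past a sprung ball, in contact from about 0.45 to 0.06 rad (some 2 N more at the bar); its shut stop is at 0.
- keeper_bar (a point): Middle of the keeper bar's centre line; moves with it. Round steel bar, 8 mm in diameter, 380 mm long, along shaker y, on an arm at each end. Bar centre = hinge point + 39 mm * (-cos q, 0, sin q) in shaker axes, q the keeper angle. Shut: shaker x = -4, z = 257 mm, with about 6 mm of air over hung plates.
- keeper_hinge (a point): Fixed point on the keeper's hinge axis (along shaker y), midway between the uprights: shaker x = 35, y = 0, z = 257 mm.
- pedal_base: Fixed base of the start pedal, 140 x 80 mm, on the table. Origin at the centre of its underside; x along the pedal towards its hinge, z up. The aluminium paddle (115 x 68 x 8 mm) is hinged at x = 55, z = 29 mm, reaches from there towards -x and slopes upward at rest.
- pedal (a joint): Pedal angle (rad): 0 = up at rest, 0.25 = down on its stop (paddle level, its top at z = 33 mm). A spring returns it: near the free end about 3.5 N starts it and about 7 N holds it on its stop.
- pedal_tip (a point): Point on the top of the paddle, 96 mm from the hinge, 20 mm from its free end, on the centre line: a place to push; moves with the pedal.
- carrier1: Tube carrier, 0.2 to 0.35 kg; 2 or 3 alike are there. Grey block 70 (x) x 90 (y) x 45 mm (z), an aluminium keyhole plate upright on its +x edge. Origin: centre of the underside, z up. Grip: square post 20 x 20 mm centred at x = -15, y = 0, z 45 to 135 mm; beside it two capped tubes (21 mm across, x = -15, y = +-31) reach z = 90 mm. Hung, its x points along shaker x.
- carrier1_seat (a point): Upper end of carrier1's slot, where the shank's axis sits when hung, mid-plate: carrier x = 33, y = 0, z = 108.5 mm. Plate: 70 mm wide (y), x 31 to 35, up to z = 140 mm. Keyhole: opening 36 x 36 mm (y +-18, z 50 to 86), 45-degree shoulders up into a 15 mm slot that ends at z = 113. Head through at carrier z = 70, it slides down 38.5 mm to seat. Play 3 mm in x and y.
- carrier2: Another tube carrier exactly like carrier1; may be absent.
- carrier3: Another tube carrier exactly like carrier1; may be absent.
- carrier2_seat (a point): The same point of carrier2.
- carrier3_seat (a point): The same point of carrier3.
- amber_bottle: Bystander: brown glass bottle, 80 mm across, 150 mm tall, origin at the centre of its base.
- jar: Bystander: glass jar, 80 mm across, 110 mm tall, origin at the centre of its base.
- beaker: Bystander: glass beaker, 70 mm across, 80 mm tall, origin at the centre of its base.

How it is judged (in metres and radians):
On the way, in this order (a step that is already met when the one before it is completed fails the run):
1. the keeper bar is swung open, upright or beyond (value of joint keeper above 1.35 rad), for 0.2 s.
2. every carrier present hangs let go on a stud, with the keeper bar still open ((distance between carrier1_seat and stud1 below 0.009 m or distance between carrier1_seat and stud2 below 0.009 m or distance between carrier1_seat and stud3 below 0.009 m) and angle between each of carrier1, carrier2, carrier3's own z axis and vertical below 0.15 rad and linear speed of each of carrier1, carrier2, carrier3 below 0.03 m/s and (distance between carrier2_seat and stud1 below 0.009 m or distance between carrier2_seat and stud2 below 0.009 m or distance between carrier2_seat and stud3 below 0.009 m) and (distance between carrier3_seat and stud1 below 0.009 m or distance between carrier3_seat and stud2 below 0.009 m or distance between carrier3_seat and stud3 below 0.009 m) and contact force between the fingers and carrier1 below 0.3 N and contact force between the fingers and carrier2 below 0.3 N and contact force between the fingers and carrier3 below 0.3 N and value of joint keeper above 1 rad), for 0.3 s.
3. with all carriers hung, the keeper bar is shut past its detent ((distance between carrier1_seat and stud1 below 0.009 m or distance between carrier1_seat and stud2 below 0.009 m or distance between carrier1_seat and stud3 below 0.009 m) and angle between each of carrier1, carrier2, carrier3's own z axis and vertical below 0.15 rad and linear speed of each of carrier1, carrier2, carrier3 below 0.03 m/s and (distance between carrier2_seat and stud1 below 0.009 m or distance between carrier2_seat and stud2 below 0.009 m or distance between carrier2_seat and stud3 below 0.009 m) and (distance between carrier3_seat and stud1 below 0.009 m or distance between carrier3_seat and stud2 below 0.009 m or distance between carrier3_seat and stud3 below 0.009 m) and value of joint keeper below 0.12 rad), for 0.3 s.
4. with the keeper shut, the pedal is pressed to its stop and held (value of joint keeper below 0.12 rad and value of joint pedal above 0.215 rad), for 0.5 s.
At the end, for the whole second after the job is handed in: Every carrier present hangs on its own stud (seat point within 9 mm of the stud point, upright within 0.15 rad, at rest, let go), the keeper is shut (below 0.12 rad) and the pedal is up again (below 0.06 rad) (all of step 3 and contact force between the fingers and carrier1 below 0.3 N and contact force between the fingers and carrier2 below 0.3 N and contact force between the fingers and carrier3 below 0.3 N and value of joint pedal below 0.06 rad); the robot touches nothing.
It fails at once if the bottle, jar or beaker is knocked over (angle between any of amber_bottle, jar, beaker's own z axis and vertical above 0.6 rad).
Of carrier1, carrier2, carrier3 only 2 to 3 are there at a start; the rules pass over those that are not, and their reading is None.
At some moment in a run one of carrier1, carrier2, carrier3 may be knocked a few centimetres aside while the robot is not near it.
Once in a run the grip may slacken for a moment while it holds something.
It also fails if it takes over 208 s, if anything falls off the work surface, if the arm or the gripper's body presses on something with over 40 N, if the wrist force passes 120 N, or if a joint passes its speed limit or range.

### The arm

A 6-joint arm with a two-finger parallel gripper is mounted at the origin on the work surface. World frame = base frame: x ahead of the robot, y to its left, z up, the work surface at z = 0. Lengths are in m, angles in degrees, forces in N, time in s.
With the tool pointing down it reaches from about 0.2 to 0.875 m from the base axis. Payload 3.4 kg.
Tool frame: the origin (TCP) lies midway between the tips of the shut fingers; the grasp point (between the pads) lies 19 mm behind it; z points along the fingers, y is the line along which they close (so a half turn about z gives the same grasp; the last joint's range is limited). The gripper opens to 94 mm and grips with 3 to 60 N. Pads are 16 mm wide; open, the fingers measure 119 mm over their backs; the gripper's body (75 mm by 177 mm) begins 78 mm behind the grasp point.
Start: joints at [-74.886, 15.808, 86.224, -0, 77.962, -6.933], TCP at [0.216, -0.533, 0.205] pointing down, gripper open.
Joint ranges: [-165.64, 165.64], [-43.16, 119.46], [12.63, 154.43], [-67.54, 247.53], [6.08, 155.33], [-154.97, 154.97]. Speed limits (degrees/s): [147.25, 147.25, 180, 180, 180, 180].

### API

Orientations are given as a 3x3 rotation matrix whose columns are the frame's x, y, z axes.
In Python, from rig import get_obs, capture, job_done gives the robot as it stands. The module is installed in compiled form; this text tells all that it offers.
- The arm moves only by the tool play_rows, never from a script. Its argument "rows" is a list that holds one entry, the list of rows, each a list of 7 numbers: the turn, a rotation vector about the tool's x, y, z in rad, then the shift along the tool's x, y, z in cm, then the closure, from -1 (fully open) to 1 (shut), so that 0 is half open. In form: [[[ax, ay, az, tx, ty, tz, claw], ...]]. A call has 1 to 8 rows; each row shifts and turns the commanded pose from where the row before left it, along the tool's axes as they then stand; what a row does not reach is not made up. A row lasts 1/12 s, in which the tool goes at most 41.7 mm and 7.16 degrees, less where a joint would pass 70% of its speed; a pose out of reach is approached as far as the arm can. A call with a gripper value outside its range is refused whole. The fingers move at their own pace and stop on an object; "grip_force" is the grip in N (left out, the last holds). Time passes only in rows, so rows that do not move let the fingers close. It gives the time, the measured TCP pose, the force, the opening and the grip force at its end, in the units of the state.
- get_obs(): the state, without advancing time (a new reading comes with each control period).
- capture(name): name is "scene" or "top" or "wrist"; returns a dict with "image" (420x560x3 uint8, red, green, blue), "fx", "fy", "cx", "cy" (pixels), "rvec" (rotation vector, rad) and "tvec" (3), from world to camera coordinates, as OpenCV has them. Camera axes: x right, y down, z forward; pixel columns grow to the right and rows downward; lengths in m; the calibration is good to about 2 mm. The wrist camera is an equidistant fisheye: a pixel r from the principal point sees the ray r / f radians off the axis. A picture is of the moment at which its call begins. There is no depth.
- job_done(): hands the job in; it is judged then, once.
The state is a dict: "time": time; "q": joint angles; "joint_velocities": joint speeds; "joint_torque": joint torques, N m; "position": TCP position; "tcp_rot": TCP orientation; "ft_force": force on the tool from outside, world axes, zero at the start; "ft_torque": the same for the moment, N m; "opening": finger opening in m; "grip_force": force on a finger pad.
Only numpy, scipy, OpenCV 4.12 (cv2) and the standard library are available. Lean on these libraries where they do the work, as an engineer would, in place of code of your own. Each camera call takes 0.05 s, during which the arm holds its last target. There are 200 camera calls.

## Working session

There is one attempt and no reset: what is moved stays moved. The work goes in short steps, Python scripts to look and compute and a tool call to move; the robot and the scene stay as the last step left them, time stands still between calls to the robot, and variables do not carry over. Pictures are saved under pics/ and viewed, at most 14 in all, crops included, and the job is handed in when it is done.

Besides the shell and the picture viewer there is one more tool, called after ">>>" as name([rows], argument=value, ...), one row to a line, values as JSON. play_rows: Moves the arm, as the interface text tells. Its arguments: {"type":"object","properties":{"rows":{"type":"array","items":{"type":"array","items":{"type":"array","items":{"type":"number"}}}},"grip_force":{"type":"number"}},"required":["rows"]}

```bash
mkdir -p pics; cat > h.py <<'E'
import numpy as np, cv2
from rig import get_obs, capture, job_done
def snap(n,f):
    c=capture(n); cv2.imwrite(f'pics/{f}.png',c['image'][:,:,::-1]); np.savez(f'pics/{f}.npz',**{k:v for k,v in c.items()}); return c
def load(f): return dict(np.load(f'pics/{f}.npz'))
def ray(c,u,v,fish=False):
    R=cv2.Rodrigues(np.array(c['rvec'],float))[0]; o=-R.T@np.array(c['tvec']).ravel()
    x=(u-c['cx'])/c['fx'];y=(v-c['cy'])/c['fy']
    if fish:
        r=np.hypot(x,y); d=np.array([x/r*np.sin(r),y/r*np.sin(r),np.cos(r)]) if r>0 else np.array([0,0,1.])
    else: d=np.array([x,y,1.])
    return o,R.T@d
def onz(c,u,v,z,fish=False):
    o,d=ray(c,u,v,fish); return o+d*(z-o[2])/d[2]
def proj(c,P,fish=False):
    R=cv2.Rodrigues(np.array(c['rvec'],float))[0]; p=(R@np.array(P,float).T).T+np.array(c['tvec']).ravel()
    p=np.atleast_2d(p); 
    if fish:
        r=np.hypot(p[:,0],p[:,1]); t=np.arctan2(r,p[:,2]); a=p[:,:2]/r[:,None]*t[:,None]
    else: a=p[:,:2]/p[:,2:]
    return a*[c['fx'],c['fy']]+[c['cx'],c['cy']]
E
python3 - <<'E'
from h import *
for n in('top','scene'):
    c=snap(n,n+'0'); print(n,c['fx'],c['cx'],c['cy'],c['rvec'],c['tvec'])
    cv2.imwrite(f'pics/{n}0b.png',cv2.resize(c['image'][:,:,::-1],(800,600),interpolation=cv2.INTER_CUBIC))
o=get_obs();print(o['position'],o['tcp_rot'],o['opening'])
E
```

```text
top 479.21958582589906 268.95105569819964 202.87369159957433 [ 2.14339655 -2.15626897  0.14022497] [0.02823634 0.56608936 1.52688432]
scene 460.60637735982976 275.0377937416412 217.00453149213084 [ 1.42709348  2.17208661 -0.82294945] [ 0.2062238  -0.27017497  1.87512761]
[ 0.21570307 -0.53248233  0.20472708] [[ 9.26868048e-01  3.75387041e-01 -4.37719284e-04]
 [ 3.75387259e-01 -9.26866807e-01  1.52592269e-03]
 [ 1.67104128e-04 -1.57864322e-03 -9.99998740e-01]] 0.09352982781492945
```

View pics/top0b.png

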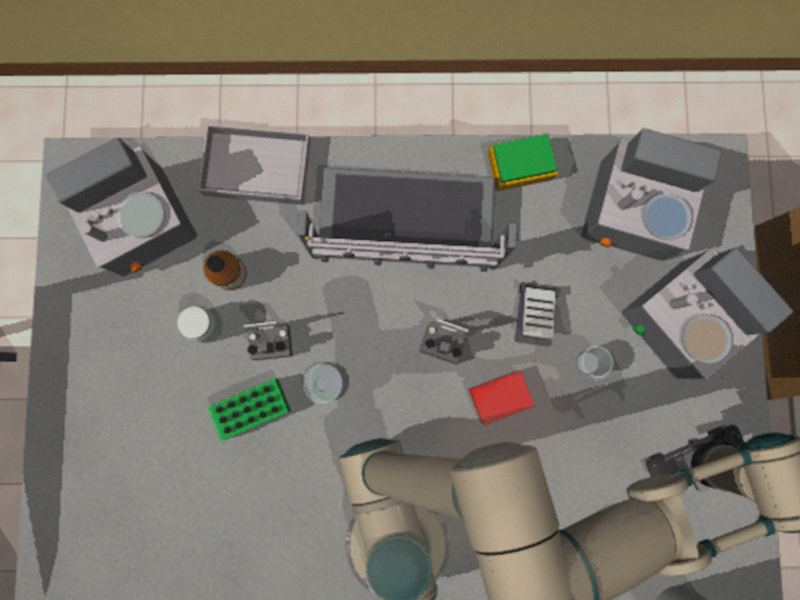

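View pics/scene0b.png

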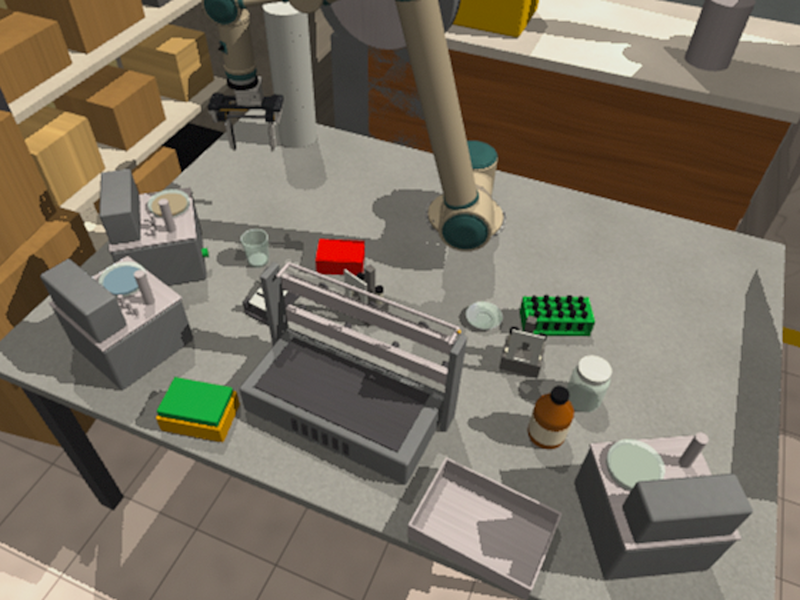

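```bash
python3 - <<'E'
from h import *
for f,b,n in(('top0',(195,110,395,260),'a'),('scene0',(165,150,405,330),'b')):
    im=cv2.imread(f'pics/{f}.png')[b[1]:b[3],b[0]:b[2]]
    k=800/im.shape[1]; cv2.imwrite(f'pics/{n}.png',cv2.resize(im,None,fx=k,fy=k,interpolation=cv2.INTER_CUBIC))
E
```

```text
(no output)
```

View pics/a.png

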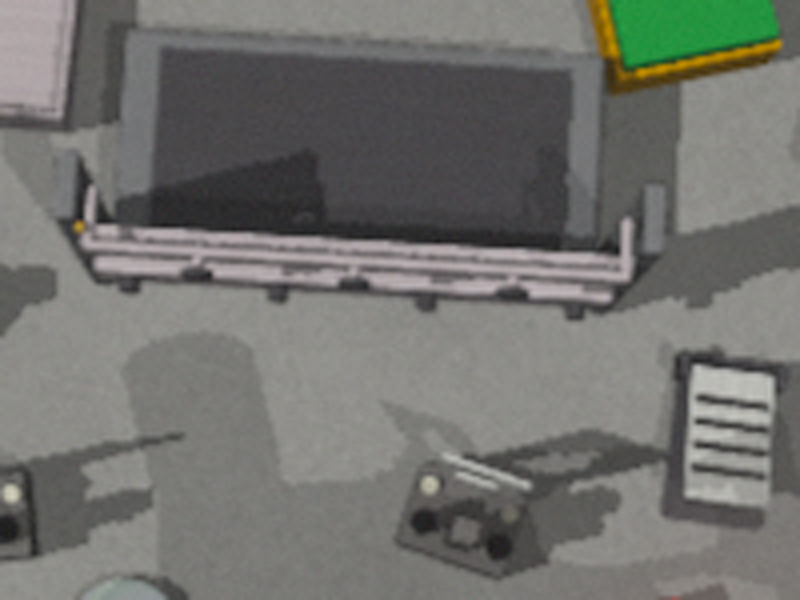

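View pics/b.png

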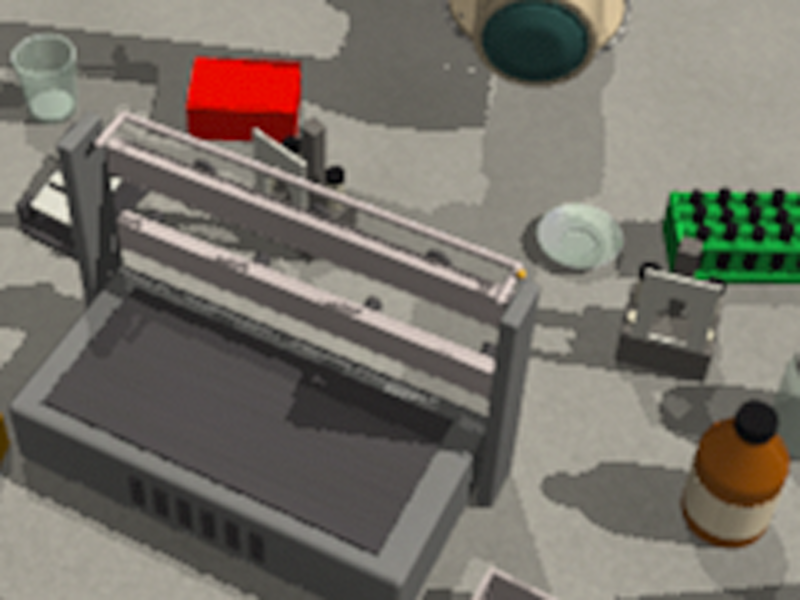

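```bash
cat >> h.py <<'E'
from scipy.optimize import least_squares
def T(p,P):
    c,s=np.cos(p[2]),np.sin(p[2]); P=np.array(P,float)
    return np.c_[P[:,0]*c-P[:,1]*s+p[0],P[:,0]*s+P[:,1]*c+p[1],P[:,2]]
def fit(obs,p0):
    # obs: list of (cam, pts3d(m), uv, fish)
    f=lambda p:np.concatenate([(proj(c,T(p,P),fi)-np.array(uv)).ravel() for c,P,uv,fi in obs])
    r=least_squares(f,p0,loss='soft_l1'); return r.x,np.abs(f(r.x)).reshape(-1,2)
SH=[[-.014,y,.127] for y in(.1725,.0575,-.0575,-.1725)]+[[-.013,y,.215] for y in(.115,0,-.115)]
PLT=[[.033,.035,.14],[.033,-.035,.14],[-.015,0,.135],[-.015,.031,.09],[-.015,-.031,.09]]
E
python3 - <<'E'
from h import *
c=load('top0')
A=lambda l:[(195+a/4,110+b/4) for a,b in l]
print('cam',ray(c,0,0)[0])
sh,e=fit([(c,SH,A([(130,287),(277,295),(426,303),(575,312),(197,274),(353,284),(512,294)]),0)],[.6,0,0]); print(sh,e.round(1).tolist())
ca,e=fit([(c,PLT,A([(443,456),(530,487),(466,530),(424,521),(498,545)]),0)],[.4,0,0]); print(ca,e.round(1).tolist())
P=[[-.019,.0,.033]]
im=cv2.imread('pics/top0.png'); big=cv2.resize(im,None,fx=6,fy=6,interpolation=cv2.INTER_CUBIC)
def dot(P,p,col):
    for u,v in proj(c,T(p,P)): cv2.circle(big,(int(u*6+2.5),int(v*6+2.5)),3,col,-1)
dot(SH,sh,(0,0,255)); dot([[-.004,y,.257] for y in(-.19,0,.19)],sh,(0,255,0)); dot([[0,y,.235] for y in(-.2,0,.2)],sh,(255,0,0));dot([[x,y,.268] for x in (0,) for y in(-.2,.2)],sh,(255,255,0))
dot([[x,y,.045] for x in(-.035,.035) for y in(-.045,.045)],ca,(0,255,255))
cv2.imwrite('pics/c.png',np.vstack([cv2.resize(big[150*6:190*6,205*6:365*6],(800,200)),np.hstack([big[215*6:260*6,160*6:215*6],big[195*6:240*6,355*6:400*6]])[:, :]if 0 else np.vstack([np.hstack([big[215*6:262*6,160*6:220*6],big[193*6:240*6,355*6:400*6],np.zeros((282,170,3),np.uint8)])])]))
E
```

```text
cam [0.35641672 0.01890394 1.58910036]
[ 0.62222943 -0.01972108 -0.06488824] [[0.2, 0.5], [0.1, 0.7], [0.1, 0.8], [0.1, 0.7], [0.0, 0.8], [0.4, 1.0], [0.1, 1.2]]
[ 0.44487407 -0.10847967 -0.34220648] [[0.1, 0.2], [0.1, 0.3], [0.1, 0.2], [0.2, 0.1], [0.2, 0.5]]
```

View pics/c.png

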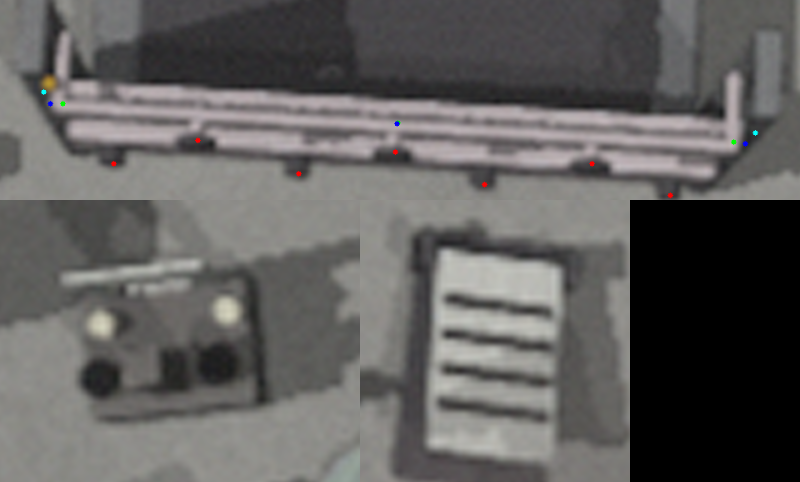

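```bash
cat >> h.py <<'E'
def S(p,P): return T(p,P)
PED=[[.055-a*np.cos(.25)-.004*np.sin(.25)*-0,y,.033+a*np.sin(.25)] for a,y in((0,.034),(0,-.034),(.115,-.034),(.115,.034))]
E
python3 - <<'E'
from h import *
c=load('top0')
B=lambda l:[(160+(a-2.5)/6,215+(b-202.5)/6) for a,b in l]
D=lambda l:[(355+(a-362.5)/6,193+(b-202.5)/6) for a,b in l]
I=[0,1,3,4]
cb,e=fit([(c,[PLT[i] for i in I],B([(62,279),(203,266),(100,378),(217,363)]),0)],[.4,0.2,0]); print('B',cb,e.round(1).tolist())
print((proj(c,T(cb,[PLT[2]]))-[160,215])*6+[2.5,202.5])
pd,e=fit([(c,PED,D([(440,250),(565,262),(553,458),(426,448)]),0)],[.5,-.2,0]); print('ped',pd,e.round(1).tolist())
print('base corners',((proj(c,T(pd,[[.07,.04,0],[-.07,.04,0]]))-[355,193])*6+[362.5,202.5]))
print('tip',T(pd,[[.055-.096*np.cos(.25),0,.033+.096*np.sin(.25)]]))
sh=[0.6222,-.0197,-.0649]
print(T(sh,[[-.005,y,.215] for y in(.115,0,-.115)]),T(sh,[[-.004,0,.257]]))
for n,u,v,z in(('bottle',222,268,.08),('jar',195,323,.11),('beaker',593,362,.08),('dish',323,382,.02)): print(n,onz(c,u*.7,v*.7,z))
E
```

```text
B [0.4488844  0.28612974 0.10420845] [[0.3, 0.1], [0.2, 0.3], [0.2, 0.0], [0.1, 0.3]]
[[142.63972602 366.77496169]]
ped [ 0.51384481 -0.32476343 -0.14023984] [[0.2, 0.5], [0.3, 0.2], [0.3, 0.8], [0.2, 0.4]]
base corners [[419.27472688 227.38280015]
 [391.9167554  476.22002158]]
tip [[ 0.47620244 -0.31944959  0.05675078]]
[[ 0.62466879  0.09538217  0.215     ]
 [ 0.61721053 -0.01937573  0.215     ]
 [ 0.60975226 -0.13413362  0.215     ]] [[ 0.61820842 -0.01944058  0.257     ]]
bottle [0.61212015 0.38720808 0.08      ]
jar [0.48650076 0.43535047 0.11      ]
beaker [ 0.39818834 -0.43166627  0.08      ]
dish [0.3582044  0.16522473 0.02      ]
```

>>> play_rows([
  [[0,0,-0.112,0,0,-2.5,-1],[0,0,-0.112,0,0,-2.5,-1],[0,0,-0.112,0,0,-2.5,-1],[0,0,-0.112,0,0,-2.5,-1],[0,0,-0.112,0,0,-2.5,-1],[0,0,-0.112,0,0,-2.5,-1],[0,0,-0.112,0,0,-2.5,-1],[0,0,-0.112,0,0,-2,-1]],
])

```text
time: 0.77
position: [0.2158, -0.5329, 0.4021]
tcp_rot: [[0.281, 0.96, 0.0], [0.96, -0.281, -0.001], [-0.001, 0.001, -1.0]]
ft_force: [0.3, -0.0, -0.5]
opening: 0.0938
grip_force: 0.0
```

>>> play_rows([
  [[0,0,-0.112,0,0,0,-1],[0,0,-0.112,0,0,0,-1],[0,0,0,2.7,1.8,0,-1],[0,0,0,2.7,1.8,0,-1],[0,0,0,2.7,1.8,0,-1],[0,0,0,2.7,1.8,0,-1],[0,0,0,2.7,1.8,0,-1],[0,0,0,2.7,1.8,0,-1]],
])

```text
time: 1.43
position: [0.3348, -0.377, 0.4001]
tcp_rot: [[0.066, 0.998, -0.0], [0.998, -0.066, 0.001], [0.001, -0.0, -1.0]]
ft_force: [-0.1, -0.3, -0.4]
opening: 0.094
grip_force: 0.0
```

>>> play_rows([
  [[0,0,0,2.7,1.8,0,-1],[0,0,0,2.7,1.8,0,-1],[0,0,0,2.7,1.8,0,-1],[0,0,0,2.7,1.8,0,-1],[0,0,0,2.7,1.8,0,-1],[0,0,0,2.7,1.8,0,-1],[0,0,0,2.7,1.8,0,-1],[0,0,0,2.7,1.8,0,-1]],
])

```text
time: 2.1
position: [0.4928, -0.1708, 0.4001]
tcp_rot: [[0.066, 0.998, -0.001], [0.998, -0.066, 0.0], [0.0, -0.001, -1.0]]
ft_force: [-0.3, 0.5, 0.5]
opening: 0.0941
grip_force: 0.0
```

>>> play_rows([
  [[0,0,0,2.7,1.9,0,-1],[0,0,0,2.7,1.9,0,-1],[0,0,0,2.7,1.9,0,-1],[0,0,0,2.7,1.9,0,-1],[0,0,0,2.7,1.9,0,-1],[0,0,0,2.4,1.9,0,-1],[0,0,0,0,0,0,-1],[0,0,0,0,0,0,-1]],
])

```text
time: 2.77
position: [0.6169, -0.0202, 0.399]
tcp_rot: [[0.064, 0.998, -0.003], [0.998, -0.064, -0.0], [-0.0, -0.003, -1.0]]
ft_force: [-0.1, 0.7, 0.1]
opening: 0.094
grip_force: 0.0
```

```bash
python3 - <<'E'
from h import *
o=get_obs();print(o['position'],o['q'])
c=snap('wrist','w1'); print(c['fx'],c['cx'],c['cy'],ray(c,0,0)[0])
sh=[0.6222,-.0197,-.0649]
im=cv2.resize(c['image'][:,:,::-1],None,fx=1.4285,fy=1.4285,interpolation=cv2.INTER_CUBIC).copy()
P=[[-.004,y,.257] for y in(-.19,-.1,0,.1,.19)]+[[-.016,y,.215] for y in(-.115,0,.115)]
for u,v in proj(c,T(sh,P),True)*1.4285: cv2.circle(im,(int(u),int(v)),2,(0,0,255),-1)
cv2.imwrite('pics/w1b.png',im)
t=snap('top','top1')
E
```

```text
[ 0.61691614 -0.02021937  0.39895759] [-8.31558707e+00  1.77783749e+01  5.69209430e+01 -2.81813376e-02
  1.05451583e+02 -4.67862596e+00]
325.19226210127806 285.37576559445495 215.51100684533392 [0.62110548 0.06071834 0.57782518]
```

View pics/w1b.png

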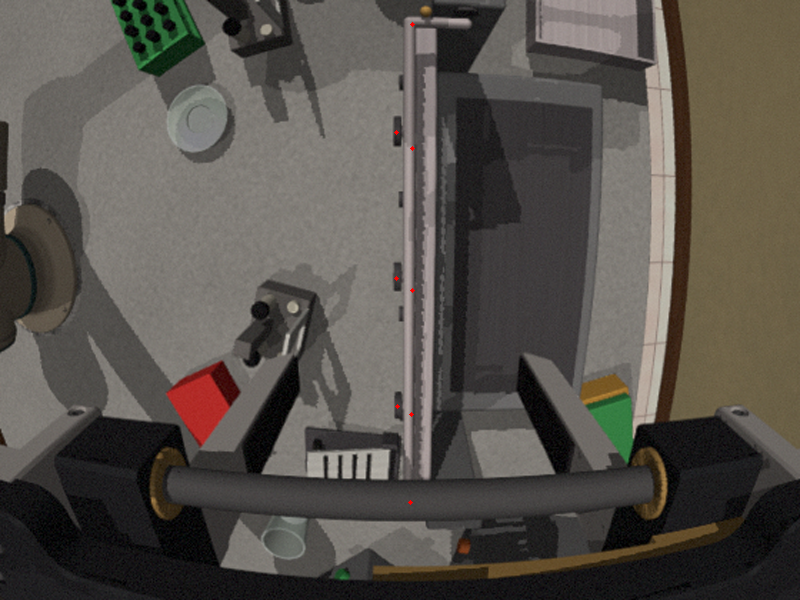

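>>> play_rows([
  [[0,0,0,0,0,3,-0.3],[0,0,0,0,0,3,-0.3],[0,0,0,0,0,3,-0.3],[0,0,0,0,0,3,-0.3],[0,0,0,0,0,2,-0.3],[0,0,0,0,0,1.3,-0.3],[0,0,0,0,0,0,0.4],[0,0,0,0,0,0,1]],
], grip_force=15)

```text
time: 3.53
position: [0.6155, -0.0225, 0.2477]
tcp_rot: [[0.068, 0.998, -0.001], [0.998, -0.068, -0.0], [-0.0, -0.001, -1.0]]
ft_force: [0.8, -0.2, 0.5]
opening: 0.051
grip_force: 0.0
```

>>> play_rows([
  [[0,0,0,0,0,0,1],[0,0,0,0,0,0,1],[0,0,0,0,0,0,1],[0,0,0,0,0,0,1]],
])

```text
time: 3.87
position: [0.6169, -0.0214, 0.2485]
tcp_rot: [[0.066, 0.998, 0.002], [0.998, -0.066, -0.0], [-0.0, 0.002, -1.0]]
ft_force: [-0.1, -0.2, 0.3]
opening: 0.0245
grip_force: 0.0
```

>>> play_rows([
  [[0,0,0,0,0,0,1],[0,0,0,0,0,0,1],[0,0,0,0,0,0,1],[0,0,0,0,0,0,1]],
])

```text
time: 4.2
position: [0.6168, -0.0212, 0.2476]
tcp_rot: [[0.066, 0.998, 0.001], [0.998, -0.066, -0.0], [-0.0, 0.001, -1.0]]
ft_force: [-0.1, -0.2, 0.9]
opening: 0.0076
grip_force: 15.0
```

>>> play_rows([
  [[0,0,0,0,0.03,-0.49,1],[0,0,0,0,0.09,-0.48,1],[0,0,0,0,0.15,-0.46,1],[0,0,0,0,0.21,-0.44,1],[0,0,0,0,0.26,-0.41,1],[0,0,0,0,0.31,-0.38,1],[0,0,0,0,0.35,-0.33,1],[0,0,0,0,0.39,-0.29,1]],
])

```text
time: 4.87
position: [0.6322, -0.0223, 0.2811]
tcp_rot: [[0.066, 0.998, -0.005], [0.998, -0.066, 0.0], [-0.0, -0.005, -1.0]]
ft_force: [-6.8, 0.7, 0.3]
opening: 0.0075
grip_force: 15.0
```

>>> play_rows([
  [[0,0,0,0,0.43,-0.24,1],[0,0,0,0,0.45,-0.18,1],[0,0,0,0,0.47,-0.12,1],[0,0,0,0,0.48,-0.06,1],[0,0,0,0,0.49,0,1],[0,0,0,0,0.48,0.06,1],[0,0,0,0,0.47,0.12,1],[0,0,0,0,0,0,1]],
])

```text
time: 5.53
position: [0.6694, -0.025, 0.2857]
tcp_rot: [[0.066, 0.998, 0.005], [0.998, -0.066, -0.001], [-0.0, 0.005, -1.0]]
ft_force: [-1.2, -0.5, 5.8]
opening: 0.0069
grip_force: 15.0
```

>>> play_rows([
  [[0,0,0,0,0,0,-1],[0,0,0,0,0,0,-1],[0,0,0,0,0,0,-1],[0,0,0,0,0,0,-1],[0,0,0,0,0,-3,-1],[0,0,0,0,0,-4,-1],[0,0,0,0,0,-4,-1],[0,0,-0.1,0,0,-2,-1]],
])

```text
time: 6.2
position: [0.6677, -0.0246, 0.4194]
tcp_rot: [[-0.036, 0.999, 0.007], [0.999, 0.036, -0.001], [-0.001, 0.007, -1.0]]
ft_force: [-0.3, -0.1, 0.3]
opening: 0.0576
grip_force: 0.0
```

>>> play_rows([
  [[0,0,-0.12,0,0,0,-1],[0,0,-0.12,0,0,0,-1],[0,0,-0.12,0,0,0,-1],[0,0,-0.12,0,0,0,-1],[0,0,-0.12,0,0,0,-1],[0,0,-0.12,0,0,0,-1],[0,0,-0.12,0,0,0,-1],[0,0,-0.12,0,0,0,-1]],
])

```text
time: 6.87
position: [0.6672, -0.0246, 0.4141]
tcp_rot: [[-0.841, 0.54, -0.0], [0.54, 0.841, 0.0], [0.0, 0.0, -1.0]]
ft_force: [-0.2, 0.6, -1.1]
opening: 0.094
grip_force: 0.0
```

>>> play_rows([
  [[0,0,-0.12,2.5,-1.9,0,-1],[0,0,-0.115,2.5,-1.9,0,-1],[0,0,0,2.5,-1.9,0,-1],[0,0,0,2.5,-1.9,0,-1],[0,0,0,2.5,-1.9,0,-1],[0,0,0,2.5,-1.9,0,-1],[0,0,0,2.5,-1.9,0,-1],[0,0,0,2.5,-1.9,0,-1]],
])

```text
time: 7.53
position: [0.4238, -0.0902, 0.4143]
tcp_rot: [[-0.942, 0.335, 0.0], [0.335, 0.942, -0.0], [-0.001, -0.0, -1.0]]
ft_force: [0.4, -0.4, 1.0]
opening: 0.094
grip_force: 0.0
```

```bash
python3 - <<'E'
from h import *
o=get_obs();print(o['position'],o['q'],o['tcp_rot'][:,0])
c=snap('wrist','w2')
im=cv2.resize(c['image'][:,:,::-1],None,fx=1.4285,fy=1.4285,interpolation=cv2.INTER_CUBIC).copy()
for u,v in proj(c,T([.4449,-.1085,-.3422],PLT),True)*1.4285: cv2.circle(im,(int(u),int(v)),2,(0,0,255),-1)
t=cv2.resize(load('top1')['image'][:,:,::-1],(400,300))
cv2.imwrite('pics/w2b.png',np.hstack([cv2.resize(im,(400,300)),t]))
cv2.imwrite('pics/w2c.png',im)
E
```

```text
[ 0.4238432  -0.09022253  0.41427681] [-2.12267440e+01  3.49198714e-01  7.63468119e+01 -6.76087421e-03
  1.03272035e+02 -9.16707777e+01] [-9.42305769e-01  3.34752939e-01 -5.54132954e-04]
```

View pics/w2c.png

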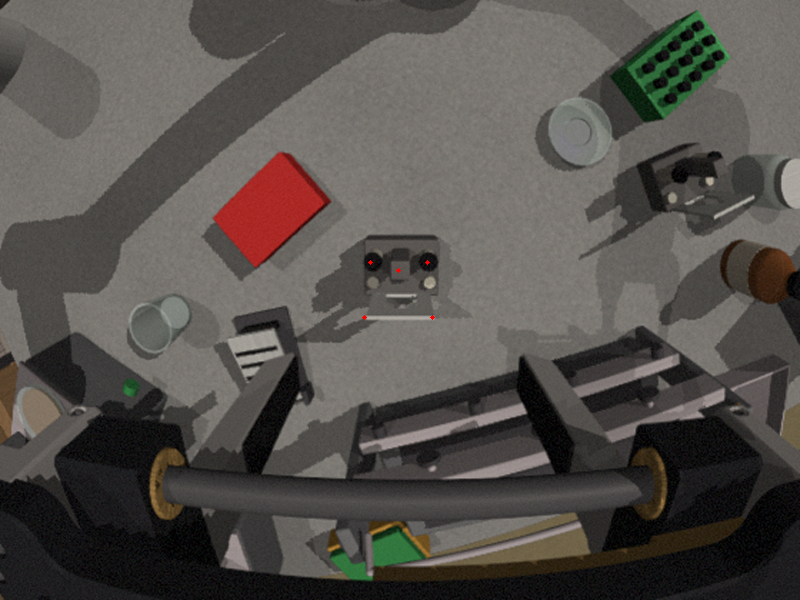

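>>> play_rows([
  [[0,0,0,-1.1,-1.02,4,-0.2],[0,0,0,0,0,4,-0.2],[0,0,0,0,0,4,-0.2],[0,0,0,0,0,4,-0.2],[0,0,0,0,0,4,-0.2],[0,0,0,0,0,4,-0.2],[0,0,0,0,0,4,-0.2],[0,0,0,0,0,2,-0.2]],
], grip_force=40)

```text
time: 8.25
position: [0.4293, -0.1018, 0.1114]
tcp_rot: [[-0.942, 0.335, -0.006], [0.335, 0.942, 0.002], [0.006, 0.0, -1.0]]
ft_force: [-1.5, -0.1, 0.4]
opening: 0.0561
grip_force: 0.0
```

```bash
python3 - <<'E'
from h import *
o=get_obs();print(o['position'],o['opening'])
E
```

```text
[ 0.42929944 -0.10178259  0.11135966] 0.05614381286678224
```

>>> play_rows([
  [[0,0,0,-0.05,-0.05,1.2,-0.2],[0,0,0,0,0,0,-0.2],[0,0,0,0,0,0,1],[0,0,0,0,0,0,1],[0,0,0,0,0,0,1],[0,0,0,0,0,0,1],[0,0,0,0,0,0,1],[0,0,0,0,0,0,1]],
], grip_force=40)

```text
time: 8.92
position: [0.4329, -0.1036, 0.1041]
tcp_rot: [[-0.942, 0.335, 0.002], [0.335, 0.942, -0.0], [-0.002, 0.0, -1.0]]
ft_force: [-0.6, 2.4, -2.1]
opening: 0.02
grip_force: 20.0
```

>>> play_rows([
  [[0,0,0,0,0,0,1],[0,0,0,0,0,0,1]],
])

```text
time: 9.08
position: [0.4326, -0.1036, 0.1039]
tcp_rot: [[-0.942, 0.335, 0.001], [0.335, 0.942, -0.0], [-0.001, 0.0, -1.0]]
ft_force: [-0.8, 1.9, 2.2]
opening: 0.0199
grip_force: 40.0
```

>>> play_rows([
  [[0,0,0,0,0,-1,1],[0,0,0,0,0,-2,1],[0,0,0,0,0,-2.5,1],[0,0,0,0,0,-2.5,1],[0,0,0,0,0,-2.5,1],[0,0,0,0,0,-2.5,1],[0,0,0,0,0,-1.6,1],[0,0,-0.0925,0,0,0,1]],
])

```text
time: 9.75
position: [0.4341, -0.1045, 0.2527]
tcp_rot: [[-0.969, 0.245, 0.006], [0.245, 0.969, -0.003], [-0.006, -0.001, -1.0]]
ft_force: [-0.2, -0.6, -2.2]
opening: 0.0197
grip_force: 40.0
```

>>> play_rows([
  [[0,0,-0.0925,0,0,0,1],[0,0,-0.0925,0,0,0,1],[0,0,0,-2,-0.5,0,1],[0,0,0,-2,-0.5,0,1],[0,0,0,-2,-0.5,0,1],[0,0,0,-2,-0.4,0,1],[0,0,0,-1.1,0,0,1],[0,0,0,0,0,0,1]],
])

```text
time: 10.42
position: [0.5236, -0.1288, 0.2483]
tcp_rot: [[-0.998, 0.064, -0.001], [0.064, 0.998, 0.0], [0.001, 0.0, -1.0]]
ft_force: [0.1, 0.3, -2.8]
opening: 0.0195
grip_force: 40.0
```

>>> play_rows([
  [[0,0,0,0,0,0,1],[0,0,0,0,0,0,1],[0,0,0,0,0,0,1],[0,0,0,0,0,0,1]],
])

```text
time: 10.75
position: [0.521, -0.1282, 0.2497]
tcp_rot: [[-0.998, 0.064, -0.0], [0.064, 0.998, -0.0], [0.0, -0.0, -1.0]]
ft_force: [0.6, -0.3, -1.9]
opening: 0.0198
grip_force: 40.0
```

```bash
python3 - <<'E'
from h import *
o=get_obs();print(o['position'],o['tcp_rot'][:,0],o['opening'],o['grip_force'])
c=snap('wrist','w3'); s=snap('scene','s3')
im=cv2.resize(c['image'][:,:,::-1],None,fx=1.4285,fy=1.4285,interpolation=cv2.INTER_CUBIC).copy()
# predicted carrier in tool: yaw=theta-180, TCP at carrier (-.0133,0), z .104
th=np.arctan2(*(-o['tcp_rot'][[1,0],0])); p=o['position']; b=p[2]-.104
cp=[p[0]+.0133*np.cos(th),p[1]+.0133*np.sin(th),th]; print(cp,b)
for u,v in proj(c,T(cp,np.array(PLT)+[0,0,b]),True)*1.4285: cv2.circle(im,(int(u),int(v)),2,(0,0,255),-1)
sh=[.6208,-.0197,-.0649]
for u,v in proj(c,T(sh,[[-.016,y,.215] for y in(-.115,0,.115)]),True)*1.4285: cv2.circle(im,(int(u),int(v)),2,(0,255,0),-1)
big=cv2.resize(s['image'][:,:,::-1],None,fx=4,fy=4,interpolation=cv2.INTER_CUBIC)
for u,v in proj(s,T(cp,np.array(PLT)+[0,0,b])): cv2.circle(big,(int(u*4+1.5),int(v*4+1.5)),3,(0,0,255),-1)
for u,v in proj(s,T(sh,[[16e-3,y,.235] for y in(-.2,.2)]+[[-.004-.0,y,.257] for y in()])): cv2.circle(big,(int(u*4+1.5),int(v*4+1.5)),3,(0,255,0),-1)
cv2.imwrite('pics/w3b.png',np.hstack([im[150:450,200:600],big[4*175:4*250,4*190:4*290]]))
E
```

```text
[ 0.52099876 -0.12819471  0.24974739] [-9.97931915e-01  6.42797332e-02  9.79012109e-05] 0.019791170386085744 39.98721957206726
[np.float64(0.5342712551261695), np.float64(-0.12904963510275627), np.float64(-0.06432408207981924)] 0.14574738953884359
```

View pics/w3b.png

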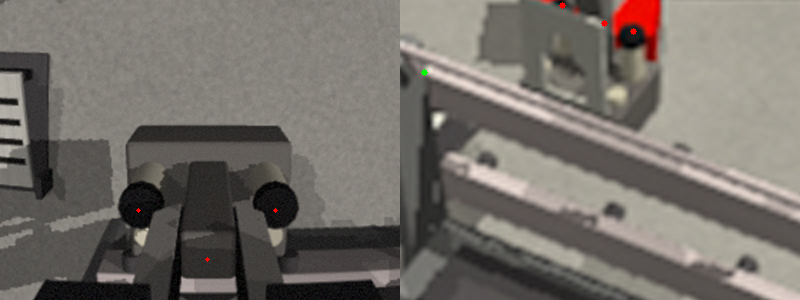

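>>> play_rows([
  [[0,0,0,-1,0,0,1],[0,0,0,-1,0,0,1],[0,0,0,-0.5,0,0,1],[0,0,0,-0.5,0,0,1],[0,0,0,-0.5,0,0,1],[0,0,0,-0.5,0,0,1],[0,0,0,0,0,0,1],[0,0,0,0,0,0,1]],
])

```text
time: 11.52
position: [0.562, -0.1311, 0.2492]
tcp_rot: [[-0.998, 0.064, -0.001], [0.064, 0.998, 0.0], [0.001, -0.0, -1.0]]
ft_force: [-0.5, 0.2, -2.1]
opening: 0.0197
grip_force: 40.0
```

>>> play_rows([
  [[0,0,0,0,0,0,1],[0,0,0,0,0,0,1]],
])

```text
time: 11.68
position: [0.5616, -0.131, 0.2495]
tcp_rot: [[-0.998, 0.064, -0.0], [0.064, 0.998, -0.0], [0.0, -0.0, -1.0]]
ft_force: [0.3, -0.1, -1.7]
opening: 0.0196
grip_force: 40.0
```

```bash
python3 - <<'E'
from h import *
o=get_obs();p=o['position'];print(p,o['ft_force'],o['ft_torque'])
s=snap('scene','s4');c=snap('wrist','w4')
big=cv2.resize(s['image'][:,:,::-1],None,fx=8,fy=8,interpolation=cv2.INTER_CUBIC)
im=cv2.resize(c['image'][:,:,::-1],None,fx=2,fy=2,interpolation=cv2.INTER_CUBIC)
cv2.imwrite('pics/s4b.png',np.hstack([big[8*175:8*235,8*205:8*255],im[250:730,380:780]]))
E
```

```text
[ 0.56155256 -0.1310052   0.24948749] [ 0.30876976 -0.11732146 -1.6615744 ] [ 0.07949431 -0.08366117 -0.01194988]
```

View pics/s4b.png

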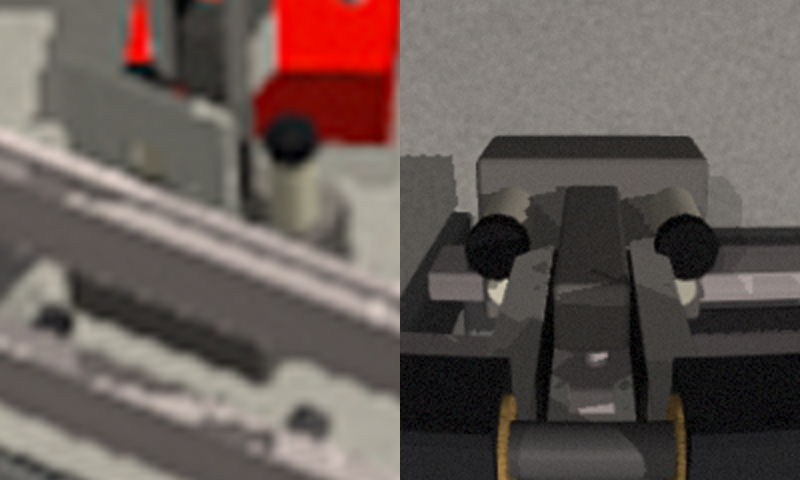

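>>> play_rows([
  [[0,0,0,0,0,0.5,1],[0,0,0,0,0,0.5,1],[0,0,0,0,0,0.5,1],[0,0,0,0,0,0.5,1],[0,0,0,0,0,0.5,1],[0,0,0,0,0,0.5,1],[0,0,0,0,0,0,1],[0,0,0,0,0,0,1]],
])

```text
time: 12.45
position: [0.5617, -0.131, 0.219]
tcp_rot: [[-0.998, 0.064, -0.001], [0.064, 0.998, 0.0], [0.001, 0.0, -1.0]]
ft_force: [-0.5, -0.1, -2.6]
opening: 0.0198
grip_force: 40.0
```

>>> play_rows([
  [[0,0,0,0,0,0.3,1],[0,0,0,0,0,0.3,1],[0,0,0,0,0,0,1],[0,0,0,0,0,0,1]],
])

```text
time: 12.78
position: [0.5618, -0.131, 0.2133]
tcp_rot: [[-0.998, 0.064, -0.0], [0.064, 0.998, 0.0], [0.0, 0.0, -1.0]]
ft_force: [0.0, 0.4, -3.3]
opening: 0.0198
grip_force: 40.0
```

>>> play_rows([
  [[0,0,0,0,0,0.2,1],[0,0,0,0,0,0,1],[0,0,0,0,0,0,1]],
])

```text
time: 13.03
position: [0.5618, -0.131, 0.2114]
tcp_rot: [[-0.998, 0.064, -0.0], [0.064, 0.998, -0.0], [0.0, -0.0, -1.0]]
ft_force: [-1.3, -0.5, -1.4]
opening: 0.0201
grip_force: 40.0
```

>>> play_rows([
  [[0,0,0,0,0,0.15,1],[0,0,0,0,0,0,1],[0,0,0,0,0,0,1]],
])

```text
time: 13.28
position: [0.5621, -0.1311, 0.2102]
tcp_rot: [[-0.998, 0.064, 0.001], [0.064, 0.998, -0.0], [-0.001, -0.0, -1.0]]
ft_force: [0.8, -0.6, -1.1]
opening: 0.0197
grip_force: 40.0
```

>>> play_rows([
  [[0,0,0,0,0,0.15,1],[0,0,0,0,0,0,1],[0,0,0,0,0,0,1]],
])

```text
time: 13.53
position: [0.5622, -0.1312, 0.2097]
tcp_rot: [[-0.998, 0.064, 0.002], [0.064, 0.998, -0.001], [-0.002, -0.001, -1.0]]
ft_force: [-2.7, 0.3, 4.7]
opening: 0.0198
grip_force: 40.0
```

>>> play_rows([
  [[0,0,0,0,0,0.1,1],[0,0,0,0,0,0,1],[0,0,0,0,0,0,1]],
])

```text
time: 13.78
position: [0.5622, -0.1312, 0.2094]
tcp_rot: [[-0.998, 0.064, 0.002], [0.064, 0.998, -0.001], [-0.002, -0.001, -1.0]]
ft_force: [-2.6, 1.4, 8.7]
opening: 0.0199
grip_force: 40.0
```

>>> play_rows([
  [[0,0,0,0,0,-0.15,1],[0,0,0,0,0,0,-0.2],[0,0,0,0,0,0,-0.2],[0,0,0,0,0,0,-0.2],[0,0,0,0,0,0,-0.2],[0,0,0,0,0,0,-0.2],[0,0,0,0,0,-1,-0.2],[0,0,0,0,0,-2,-0.2]],
])

```text
time: 14.45
position: [0.5604, -0.1305, 0.2372]
tcp_rot: [[-0.998, 0.064, -0.005], [0.064, 0.998, 0.002], [0.005, 0.001, -1.0]]
ft_force: [-0.4, -0.3, 0.2]
opening: 0.056
grip_force: 0.0
```

>>> play_rows([
  [[0,0,0,0,0,-2.5,-0.2],[0,0,0,0,0,-3,-0.2],[0,0,0,0,0,-3,-0.2],[0,0,0,0,0,-3,-0.2],[0,0,0,0,0,-3,-0.2],[0,0,0,0,0,-2.5,-0.2],[0,0,0,2,3,0,-0.2],[0,0,0,2,3,0,-0.2]],
])

```text
time: 15.12
position: [0.5269, -0.0693, 0.4106]
tcp_rot: [[-0.998, 0.067, 0.004], [0.067, 0.998, -0.001], [-0.004, -0.001, -1.0]]
ft_force: [0.3, 0.7, 0.1]
opening: 0.0563
grip_force: 0.0
```

```bash
python3 - <<'E'
from h import *
o=get_obs();p=o['position'];print(p,o['ft_force'])
s=snap('scene','s5');c=snap('wrist','w5'); t=snap('top','t5')
sh=[.6208,-.0197,-.0649]
big=cv2.resize(s['image'][:,:,::-1],None,fx=8,fy=8,interpolation=cv2.INTER_CUBIC)
im=cv2.resize(c['image'][:,:,::-1],None,fx=1,fy=1,interpolation=cv2.INTER_CUBIC)
im=c['image'][:,:,::-1].copy()
st=T(sh,[[-.005,-.115,.2]])[0]
# hung pose of carrier: seat at stud
hp=[*T(sh,[[-.038,-.115,0]])[0][:2],-.0649]
for u,v in proj(c,T(hp,np.array(PLT)+[0,0,.1065]),True): cv2.circle(im,(int(round(u)),int(round(v))),1,(0,0,255),-1)
for u,v in proj(s,T(hp,np.array(PLT)+[0,0,.1065])): cv2.circle(big,(int(u*8+3.5),int(v*8+3.5)),3,(0,0,255),-1)
cv2.imwrite('pics/s5b.png',np.hstack([big[8*175:8*235,8*205:8*235],im[:420]] if 0 else [cv2.resize(big[8*170:8*230,8*200:8*260],(400,400)),cv2.resize(im[:300,:300],(400,400),interpolation=cv2.INTER_CUBIC)]))
E
```

```text
[ 0.52694919 -0.06929132  0.4106374 ] [0.27314327 0.74840066 0.08084524]
```

View pics/s5b.png

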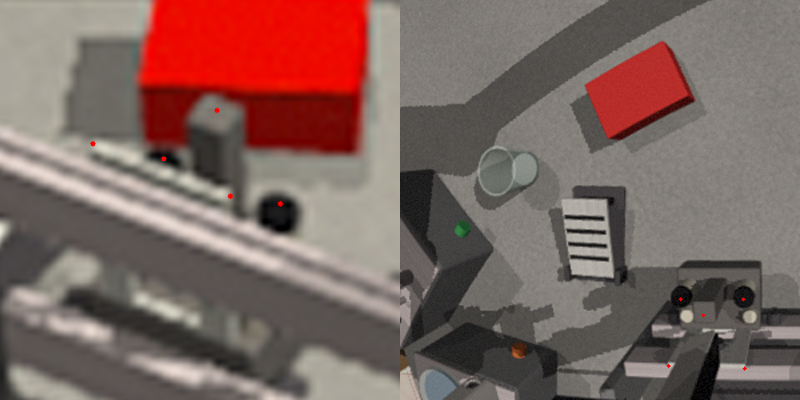

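>>> play_rows([
  [[0,0,-0.0845,0,0,0,-0.2],[0,0,-0.0845,0,0,0,-0.2],[0,0,0,0.56,3.6,0,-0.2],[0,0,0,0.56,3.6,0,-0.2],[0,0,0,0.56,3.6,0,-0.2],[0,0,0,0.56,3.6,0,-0.2],[0,0,0,0.56,3.6,0,-0.2],[0,0,0,0.56,3.6,0,-0.2]],
])

```text
time: 15.93
position: [0.4701, 0.1434, 0.4089]
tcp_rot: [[-0.995, -0.103, 0.001], [-0.103, 0.995, -0.001], [-0.0, -0.001, -1.0]]
ft_force: [0.2, 0.9, 0.3]
opening: 0.0562
grip_force: 0.0
```

>>> play_rows([
  [[0,0,0,0.56,3.6,0,-0.2],[0,0,0,0.56,3.6,1,-0.2],[0,0,0,0.56,3.6,2,-0.2],[0,0,0,0.56,3.6,3,-0.2],[0,0,0,0,0,2,-0.2],[0,0,0,0,0,0,-0.2],[0,0,0,0,0,0,-0.2],[0,0,0,0,0,0,-0.2]],
])

```text
time: 16.6
position: [0.435, 0.2789, 0.3336]
tcp_rot: [[-0.995, -0.103, 0.002], [-0.103, 0.995, 0.0], [-0.002, -0.0, -1.0]]
ft_force: [-0.3, 1.0, 0.0]
opening: 0.0564
grip_force: 0.0
```

```bash
python3 - <<'E'
from h import *
o=get_obs();p=o['position'];print(p,o['tcp_rot'][:,0])
c=snap('wrist','w6')
im=c['image'][:,:,::-1].copy(); k=2
im=cv2.resize(im,None,fx=k,fy=k,interpolation=cv2.INTER_CUBIC)
for u,v in proj(c,T([.4489,.2861,.1042],PLT),True): cv2.circle(im,(int(round(u*k+.5)),int(round(v*k+.5))),2,(0,0,255),-1)
cv2.imwrite('pics/w6b.png',im[100:700,160:960])
E
```

```text
[0.43499939 0.27886931 0.33363283] [-0.99466263 -0.10316204 -0.00196342]
```

View pics/w6b.png

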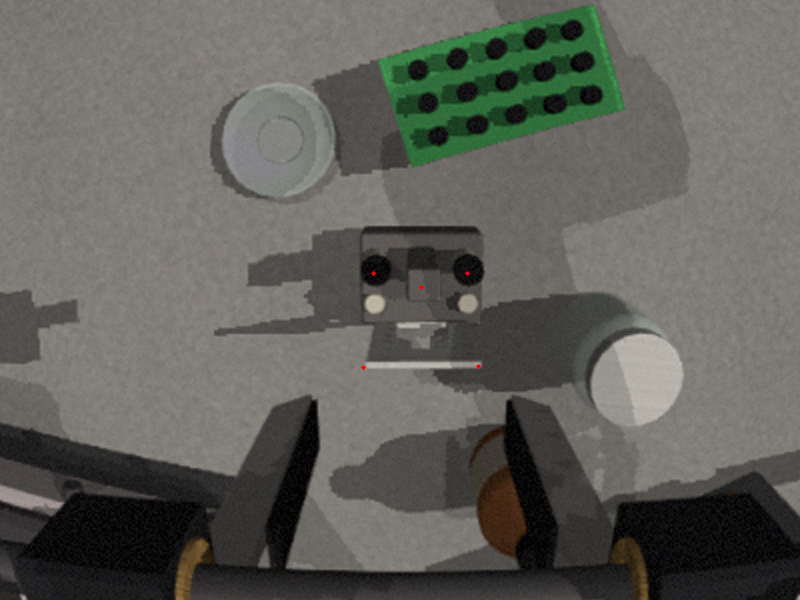

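>>> play_rows([
  [[0,0,0,0.1,0.76,3,-0.2],[0,0,0,0,0,4,-0.2],[0,0,0,0,0,4,-0.2],[0,0,0,0,0,4,-0.2],[0,0,0,0,0,4,-0.2],[0,0,0,0,0,3,-0.2],[0,0,0,0,0,1,-0.2],[0,0,0,0,0,0,-0.2]],
], grip_force=40)

```text
time: 17.32
position: [0.4317, 0.2857, 0.1013]
tcp_rot: [[-0.995, -0.103, -0.003], [-0.103, 0.995, -0.002], [0.003, -0.001, -1.0]]
ft_force: [-1.3, -0.2, 0.3]
opening: 0.0563
grip_force: 0.0
```

>>> play_rows([
  [[0,0,0,0,0,0,-0.2],[0,0,0,0,0,0,0],[0,0,0,0,0,0,0.2],[0,0,0,0,0,0,0.3]],
])

```text
time: 17.65
position: [0.4332, 0.2875, 0.1044]
tcp_rot: [[-0.995, -0.104, 0.004], [-0.104, 0.995, 0.002], [-0.004, 0.001, -1.0]]
ft_force: [-0.7, -0.7, 0.1]
opening: 0.0398
grip_force: 0.0
```

```bash
python3 - <<'E'
from h import *
o=get_obs();print(o['position'],o['opening'])
c=snap('wrist','w7')
E
```

```text
[0.43317669 0.28747701 0.10436456] 0.03976955557473826
```

>>> play_rows([
  [[0,0,0,0,0,0,1],[0,0,0,0,0,0,1],[0,0,0,0,0,0,1],[0,0,0,0,0,0,1],[0,0,0,0,0,0,1],[0,0,0,0,0,0,1]],
], grip_force=40)

```text
time: 18.2
position: [0.4318, 0.2867, 0.1026]
tcp_rot: [[-0.995, -0.105, 0.0], [-0.105, 0.995, -0.001], [-0.0, -0.001, -1.0]]
ft_force: [-0.4, -2.1, 3.6]
opening: 0.0196
grip_force: 40.0
```

```bash
python3 - <<'E'
from h import *
o=get_obs();print(o['position'],o['opening'],o['grip_force'],o['tcp_rot'][:,0])
c=snap('wrist','w8')
# compare with w3 (carrier A held): correlate
a=load('w3')['image']; b=c['image']
k=lambda m:cv2.resize(m[150:340,180:380,::-1],None,fx=2,fy=2,interpolation=cv2.INTER_CUBIC)
cv2.imwrite('pics/w8b.png',np.hstack([k(a),k(b)]))
E
```

```text
[0.43182523 0.28665742 0.10263264] 0.019565504943043176 39.971991777420044 [-9.94511318e-01 -1.04629021e-01 -7.67087290e-05]
```

View pics/w8b.png

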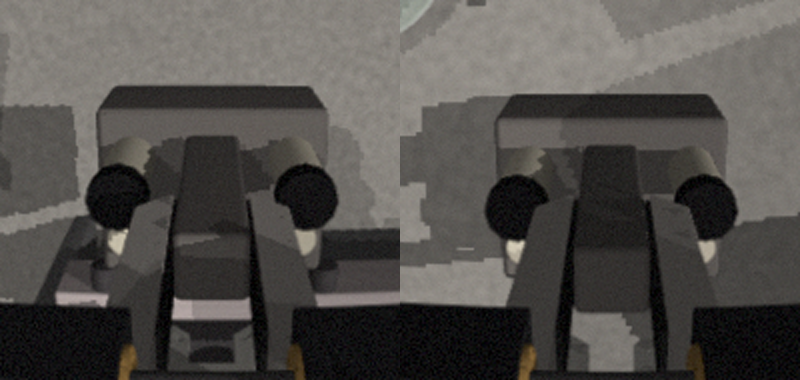

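>>> play_rows([
  [[0,0,0,0,0,-1,1],[0,0,0,0,0,-2,1],[0,0,0,0,0,-2.5,1],[0,0,0,0,0,-2.5,1],[0,0,0,0,0,-2.5,1],[0,0,0,0,0,-2.5,1],[0,0,0.085,0,0,-1.6,1],[0,0,0.085,0,0,0,1]],
])

```text
time: 18.92
position: [0.4335, 0.2882, 0.2524]
tcp_rot: [[-0.998, 0.069, 0.006], [0.069, 0.998, 0.004], [-0.006, 0.004, -1.0]]
ft_force: [1.1, 0.3, -3.8]
opening: 0.0199
grip_force: 40.0
```

>>> play_rows([
  [[0,0,0,-1.36,-2.23,0,1],[0,0,0,-1.36,-2.23,0,1],[0,0,0,-1.36,-2.23,0,1],[0,0,0,-1.36,-2.23,0,1],[0,0,0,-1.36,-2.23,0,1],[0,0,0,-1.36,-2.23,0,1],[0,0,0,-1.36,-2.23,0,1],[0,0,0,-1.36,-2.23,0,1]],
])

```text
time: 19.58
position: [0.5287, 0.101, 0.2482]
tcp_rot: [[-0.998, 0.065, -0.001], [0.065, 0.998, 0.001], [0.001, 0.001, -1.0]]
ft_force: [-0.9, 1.1, -3.4]
opening: 0.0198
grip_force: 40.0
```

>>> play_rows([
  [[0,0,0,0,0,0,1],[0,0,0,0,0,0,1],[0,0,0,0,0,0,1],[0,0,0,0,0,0,1],[0,0,0,0,0,0,1],[0,0,0,0,0,0,1]],
])

```text
time: 20.08
position: [0.5282, 0.1027, 0.2485]
tcp_rot: [[-0.998, 0.064, -0.0], [0.064, 0.998, 0.0], [0.0, 0.0, -1.0]]
ft_force: [-0.6, 0.1, -3.1]
opening: 0.0196
grip_force: 40.0
```

```bash
python3 - <<'E'
from h import *
o=get_obs();print(o['position'],o['opening'],o['grip_force'],o['tcp_rot'][:,0])
c=snap('wrist','w9')
p=o['position']; d=p[:2]-[.6208,-.0197]; s,k=np.sin(-.0649),np.cos(.0649)
print('shaker',k*d[0]+s*d[1],-s*d[0]+k*d[1])
a=load('w8')['image'].astype(np.float32); b=c['image'].astype(np.float32)
f=lambda m:cv2.cvtColor(m[180:270,220:345],cv2.COLOR_RGB2GRAY)
r=cv2.matchTemplate(f(b),f(a)[10:-10,10:-10],cv2.TM_CCOEFF_NORMED);print(cv2.minMaxLoc(r))
E
```

```text
[0.52824309 0.10267817 0.24851707] 0.01963762929044012 39.99908745288849 [-9.97958674e-01  6.38629110e-02  1.17246973e-04]
shaker -0.10029882228380735 0.11611780315728888
(0.07005320489406586, 0.9464072585105896, (0, 20), (10, 10))
```

>>> play_rows([
  [[0,0,0,-1,-0.1,0,1],[0,0,0,-1,0,0,1],[0,0,0,-1,0,0,1],[0,0,0,-0.5,0,0,1],[0,0,0,-0.5,0,0,1],[0,0,0,-0.6,0,0,1],[0,0,0,0,0,0,1],[0,0,0,0,0,0,1]],
])

```text
time: 20.8
position: [0.5747, 0.0977, 0.2482]
tcp_rot: [[-0.998, 0.065, -0.001], [0.065, 0.998, -0.0], [0.001, -0.0, -1.0]]
ft_force: [-0.8, 1.0, -2.3]
opening: 0.0194
grip_force: 40.0
```

>>> play_rows([
  [[0,0,0,0,0,0,1],[0,0,0,0,0,0,1],[0,0,0,0,0,0,1]],
])

```text
time: 21.05
position: [0.5742, 0.0978, 0.2486]
tcp_rot: [[-0.998, 0.065, 0.0], [0.065, 0.998, -0.0], [-0.0, -0.0, -1.0]]
ft_force: [0.4, 0.8, -3.7]
opening: 0.0197
grip_force: 40.0
```

```bash
python3 - <<'E'
from h import *
o=get_obs();p=o['position']; d=p[:2]-[.6208,-.0197]; s,k=np.sin(-.0649),np.cos(.0649)
print('shaker',k*d[0]+s*d[1],-s*d[0]+k*d[1],p[2],o['ft_force'])
c=snap('wrist','w10')
a=load('w8')['image'].astype(np.float32); b=c['image'].astype(np.float32)
f=lambda m:cv2.cvtColor(m[180:270,220:345],cv2.COLOR_RGB2GRAY)
r=cv2.matchTemplate(f(b),f(a)[10:-10,10:-10],cv2.TM_CCOEFF_NORMED);print(cv2.minMaxLoc(r))
E
```

```text
shaker -0.05409062087471083 0.1142529813715141 0.24860172938964165 [ 0.42004749  0.76852012 -3.65164252]
(0.06608302891254425, 0.9450671672821045, (20, 20), (10, 10))
```

Good. Lower; seat expected near TCP z 0.209.

>>> play_rows([
  [[0,0,0,0,0.07,0.5,1],[0,0,0,0,0,0.5,1],[0,0,0,0,0,0.5,1],[0,0,0,0,0,0.5,1],[0,0,0,0,0,0.5,1],[0,0,0,0,0,0.5,1],[0,0,0,0,0,0,1],[0,0,0,0,0,0,1]],
])

```text
time: 21.77
position: [0.5744, 0.0985, 0.2179]
tcp_rot: [[-0.998, 0.065, -0.001], [0.065, 0.998, -0.0], [0.001, -0.0, -1.0]]
ft_force: [1.0, -0.2, -3.3]
opening: 0.0199
grip_force: 40.0
```

>>> play_rows([
  [[0,0,0,0,0,0.3,1],[0,0,0,0,0,0.3,1],[0,0,0,0,0,0.2,1],[0,0,0,0,0,0,1],[0,0,0,0,0,0,1],[0,0,0,0,0,0,1]],
])

```text
time: 22.27
position: [0.5747, 0.0985, 0.2105]
tcp_rot: [[-0.998, 0.065, 0.0], [0.065, 0.998, -0.0], [-0.0, -0.0, -1.0]]
ft_force: [0.6, 0.5, -2.7]
opening: 0.0201
grip_force: 40.0
```

>>> play_rows([
  [[0,0,0,0,0,0.2,1],[0,0,0,0,0,0,1],[0,0,0,0,0,0,1]],
])

```text
time: 22.52
position: [0.575, 0.0985, 0.2089]
tcp_rot: [[-0.998, 0.065, 0.001], [0.065, 0.998, -0.0], [-0.001, 0.0, -1.0]]
ft_force: [0.8, 0.4, -1.5]
opening: 0.0195
grip_force: 40.0
```

>>> play_rows([
  [[0,0,0,0,0,0.15,1],[0,0,0,0,0,0,1],[0,0,0,0,0,0,1]],
])

```text
time: 22.77
position: [0.5751, 0.0985, 0.2084]
tcp_rot: [[-0.998, 0.065, 0.002], [0.065, 0.998, 0.0], [-0.002, 0.0, -1.0]]
ft_force: [-2.4, -0.1, 4.9]
opening: 0.02
grip_force: 40.0
```

>>> play_rows([
  [[0,0,0,0,0,0.1,1],[0,0,0,0,0,0,1],[0,0,0,0,0,0,1]],
])

```text
time: 23.02
position: [0.5751, 0.0985, 0.208]
tcp_rot: [[-0.998, 0.065, 0.003], [0.065, 0.998, 0.0], [-0.003, 0.0, -1.0]]
ft_force: [-2.8, 0.3, 9.2]
opening: 0.02
grip_force: 40.0
```

>>> play_rows([
  [[0,0,0,0,0,-0.15,1],[0,0,0,0,0,0,-0.2],[0,0,0,0,0,0,-0.2],[0,0,0,0,0,0,-0.2],[0,0,0,0,0,0,-0.2],[0,0,0,0,0,0,-0.2],[0,0,0,0,0,-1,-0.2],[0,0,0,0,0,-2,-0.2]],
])

```text
time: 23.68
position: [0.573, 0.0983, 0.2357]
tcp_rot: [[-0.998, 0.065, -0.006], [0.065, 0.998, -0.0], [0.006, -0.001, -1.0]]
ft_force: [-0.4, -0.6, 0.7]
opening: 0.0564
grip_force: 0.0
```

>>> play_rows([
  [[0,0,0,0,0,-2.5,-0.2],[0,0,0,0,0,-3,-0.2],[0,0,0,0,0,-3,-0.2],[0,0,0,0,0,-3,-0.2],[0,0,0,0,0,-3,-0.2],[0,0,0,0,0,-2.5,-0.2],[0,0,0,3,0,0,-0.2],[0,0,0,4,0,0,-0.2]],
])

```text
time: 24.35
position: [0.5074, 0.1028, 0.4083]
tcp_rot: [[-0.998, 0.066, 0.003], [0.066, 0.998, -0.0], [-0.003, 0.0, -1.0]]
ft_force: [-1.3, 0.0, -0.2]
opening: 0.0566
grip_force: 0.0
```

>>> play_rows([
  [[0,0,0.12,0,0,0,-0.2],[0,0,0.12,0,0,0,-0.2],[0,0,0.12,0,0,0,-0.2],[0,0,0.12,0,0,0,-0.2],[0,0,0.12,0,0,0,-0.2],[0,0,0.12,0,0,0,-0.2],[0,0,0.12,0,0,0,-0.2],[0,0,0.12,0,0,0,-0.2]],
])

```text
time: 25.02
position: [0.5046, 0.1031, 0.4083]
tcp_rot: [[-0.514, 0.858, 0.001], [0.858, 0.514, -0.0], [-0.0, 0.001, -1.0]]
ft_force: [0.1, 0.4, -0.5]
opening: 0.0563
grip_force: 0.0
```

>>> play_rows([
  [[0,0,0.12,0,0,0,-0.2],[0,0,0.12,0,0,0,-0.2],[0,0,0.12,0,0,0,-0.2],[0,0,0.12,0,0,0,-0.2],[0,0,0.13,0,0,0,-0.2],[0,0,0,0,0,0,-0.2],[0,0,0,0,0,0,-0.2],[0,0,0,0,0,0,-0.2]],
])

```text
time: 25.68
position: [0.5047, 0.1031, 0.4078]
tcp_rot: [[0.057, 0.998, 0.0], [0.998, -0.057, -0.0], [-0.0, 0.0, -1.0]]
ft_force: [0.2, -1.0, -0.1]
opening: 0.0566
grip_force: 0.0
```

```bash
python3 - <<'E'
from h import *
o=get_obs();p=o['position'];print(p,o['tcp_rot'][:,0])
s=snap('scene','s11');c=snap('wrist','w11'); t=snap('top','t11')
sh=[.6208,-.0197,-.0649]
im=cv2.resize(c['image'][:,:,::-1],None,fx=1.42,fy=1.42,interpolation=cv2.INTER_CUBIC)
def d(P,col):
    for u,v in proj(c,P,True)*1.42: cv2.circle(im,(int(round(u)),int(round(v))),2,col,-1)
for y in(.115,-.115):
    hp=[*T(sh,[[-.038,y,0]])[0][:2],-.0649]
    d(T(hp,np.array(PLT)+[0,0,.1065]),(0,0,255))
for q in (1.9,):
    d(T(sh,[[.035-.039*np.cos(q),y,.257+.039*np.sin(q)] for y in(-.19,0,.1,.19)]),(0,255,0))
cv2.imwrite('pics/w11b.png',im)
E
```

```text
[0.50474651 0.10305879 0.40779555] [ 5.68156067e-02  9.98384689e-01 -1.82365633e-05]
```

View pics/w11b.png

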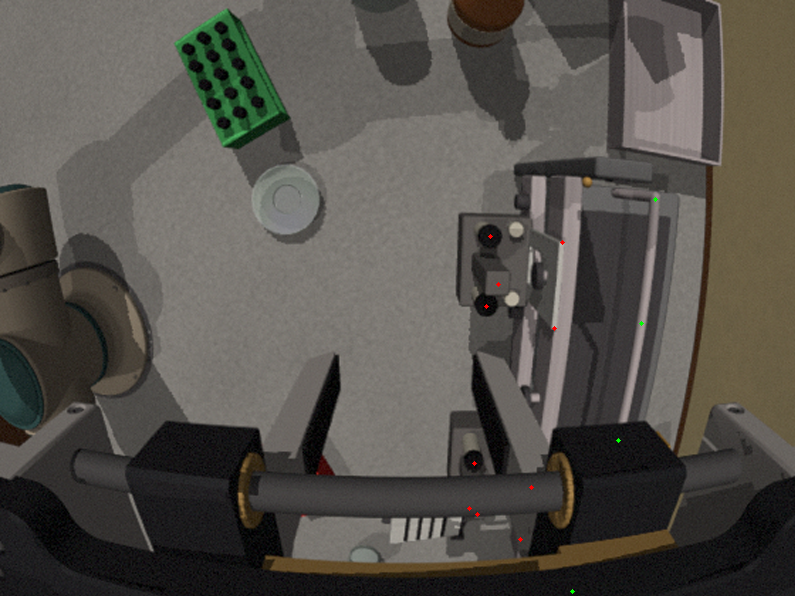

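>>> play_rows([
  [[0,0,0.008,-1.98,2.85,0,-0.2],[0,0,0,-1.98,2.85,0,-0.2],[0,0,0,-1.98,2.85,0,-0.2],[0,0,0,-1.98,2.85,0,-0.2],[0,0,0,-1.98,2.85,0,-0.2],[0,0,0,-1.98,2.85,0,-0.2],[0,0,0,0,0,0,-0.2],[0,0,0,0,0,2,-0.2]],
], grip_force=15)

```text
time: 26.5
position: [0.6703, -0.0286, 0.3885]
tcp_rot: [[0.069, 0.998, 0.004], [0.998, -0.069, -0.001], [-0.0, 0.004, -1.0]]
ft_force: [0.2, -0.1, 0.7]
opening: 0.0565
grip_force: 0.0
```

>>> play_rows([
  [[0,0,0,0,0,3,-0.2],[0,0,0,0,0,3,-0.2],[0,0,0,0,0,3,-0.2],[0,0,0,0,0,1.1,-0.2],[0,0,0,0,0,0,-0.2],[0,0,0,0,0,0,-0.2],[0,0,0,0,0,0,-0.2]],
])

```text
time: 27.08
position: [0.6681, -0.0267, 0.2881]
tcp_rot: [[0.067, 0.998, 0.003], [0.998, -0.067, -0.0], [-0.0, 0.003, -1.0]]
ft_force: [0.7, 1.1, 0.1]
opening: 0.0565
grip_force: 0.0
```

>>> play_rows([
  [[0,0,0,0,0,0,1],[0,0,0,0,0,0,1],[0,0,0,0,0,0,1],[0,0,0,0,0,0,1],[0,0,0,0,0,0,1],[0,0,0,0,0,0,1],[0,0,0,0,0,0,1],[0,0,0,0,0,0,1]],
], grip_force=15)

```text
time: 27.75
position: [0.6685, -0.0269, 0.2868]
tcp_rot: [[0.067, 0.998, 0.002], [0.998, -0.067, -0.0], [-0.0, 0.002, -1.0]]
ft_force: [0.3, -0.1, -0.9]
opening: 0.0077
grip_force: 15.0
```

>>> play_rows([
  [[0,0,0,0,0,0,1],[0,0,0,0,0,0,1],[0,0,0,0,0,0,1]],
])

```text
time: 28.0
position: [0.6684, -0.0269, 0.2868]
tcp_rot: [[0.067, 0.998, 0.002], [0.998, -0.067, -0.0], [-0.0, 0.002, -1.0]]
ft_force: [2.8, -0.1, 0.4]
opening: 0.0075
grip_force: 15.0
```

>>> play_rows([
  [[0,0,0,0,-0.56,-0.15,1],[0,0,0,0,-0.48,-0.06,1],[0,0,0,0,-0.49,0,1],[0,0,0,0,-0.48,0.06,1],[0,0,0,0,-0.47,0.12,1],[0,0,0,0,-0.45,0.18,1],[0,0,0,0,-0.43,0.24,1],[0,0,0,0,-0.39,0.29,1]],
])

```text
time: 28.67
position: [0.6292, -0.024, 0.2792]
tcp_rot: [[0.067, 0.998, -0.001], [0.998, -0.067, 0.0], [0.0, -0.001, -1.0]]
ft_force: [3.9, 1.4, 3.3]
opening: 0.0072
grip_force: 15.0
```

>>> play_rows([
  [[0,0,0,0,-0.35,0.33,1],[0,0,0,0,-0.31,0.38,1],[0,0,0,0,-0.26,0.41,1],[0,0,0,0,-0.21,0.44,1],[0,0,0,0,-0.15,0.46,1],[0,0,0,0,-0.09,0.48,1],[0,0,0,0,-0.03,0.48,1],[0,0,0,0,0,0,1]],
])

```text
time: 29.33
position: [0.6166, -0.0233, 0.2497]
tcp_rot: [[0.067, 0.998, 0.001], [0.998, -0.067, -0.0], [-0.0, 0.001, -1.0]]
ft_force: [4.5, 0.3, 4.0]
opening: 0.0077
grip_force: 15.0
```

>>> play_rows([
  [[0,0,0,0,0,0,1],[0,0,0,0,0,0,1],[0,0,0,0,0,0,1]],
])

```text
time: 29.58
position: [0.6165, -0.0234, 0.2497]
tcp_rot: [[0.067, 0.998, 0.001], [0.998, -0.067, -0.0], [-0.0, 0.001, -1.0]]
ft_force: [5.1, 1.3, 3.6]
opening: 0.0072
grip_force: 15.0
```

>>> play_rows([
  [[0,0,0,0,0.05,0.2,1],[0,0,0,0,0,0,1],[0,0,0,0,0,0,1],[0,0,0,0,0,0,1]],
])

```text
time: 29.92
position: [0.6166, -0.0233, 0.2496]
tcp_rot: [[0.067, 0.998, 0.001], [0.998, -0.067, -0.0], [-0.0, 0.001, -1.0]]
ft_force: [1.7, 1.9, 10.7]
opening: 0.0075
grip_force: 15.0
```

>>> play_rows([
  [[0,0,0,0,0,0.15,1],[0,0,0,0,0,0,1],[0,0,0,0,0,0,1],[0,0,0,0,0,0,1]],
])

```text
time: 30.25
position: [0.6166, -0.0234, 0.2495]
tcp_rot: [[0.067, 0.998, 0.003], [0.998, -0.067, -0.001], [-0.0, 0.003, -1.0]]
ft_force: [1.3, 0.6, 15.4]
opening: 0.0071
grip_force: 15.0
```

>>> play_rows([
  [[0,0,0,0,0,-0.35,1],[0,0,0,0,0,0,0],[0,0,0,0,0,0,0],[0,0,0,0,0,0,0],[0,0,0,0,0,0,0],[0,0,0,0,0,0,0],[0,0,0,0,0,-2,0],[0,0,0,0,0,-4,0]],
])

```text
time: 30.92
position: [0.6134, -0.0231, 0.3047]
tcp_rot: [[0.068, 0.998, -0.013], [0.998, -0.068, 0.002], [0.001, -0.013, -1.0]]
ft_force: [0.9, -0.5, 0.7]
opening: 0.0468
grip_force: 0.0
```

>>> play_rows([
  [[0,0,0,0,0,-4,0],[0,0,0,0,0,-4,0],[0,0,0,-3.05,-1.2,-1,1],[0,0,0,-3.05,-1.2,0,1],[0,0,0,-3.05,-1.2,0,1],[0,0,0,-3.05,-1.2,0,1],[0,0,0,-3.05,-1.2,0,1],[0,0,0,-3.05,-1.2,0,1]],
])

```text
time: 31.58
position: [0.5312, -0.2022, 0.3996]
tcp_rot: [[0.067, 0.998, -0.001], [0.998, -0.067, 0.0], [0.0, -0.001, -1.0]]
ft_force: [0.5, 0.5, -0.2]
opening: 0.0101
grip_force: 0.0
```

>>> play_rows([
  [[0,0,0,-3.05,-1.2,0,1],[0,0,0,-3.05,-1.2,0,1],[0,0,0,-3.05,-1.2,0,1],[0,0,0,-3.05,-1.2,0,1],[0,0,0,0,0,0,1],[0,0,0,0,0,0,1],[0,0,0,0,0,0,1],[0,0,0,0,0,0,1]],
])

```text
time: 32.25
position: [0.4767, -0.3185, 0.3999]
tcp_rot: [[0.066, 0.998, 0.0], [0.998, -0.066, 0.001], [0.001, -0.0, -1.0]]
ft_force: [0.2, -0.2, 0.3]
opening: 0.0006
grip_force: 0.0
```

```bash
python3 - <<'E'
from h import *
o=get_obs();p=o['position'];print(p,o['tcp_rot'][:,0],o['opening'])
s=snap('scene','s12');c=snap('wrist','w12');t=snap('top','t12')
pd=[.51384,-.32476,-.1402]; sh=[.6208,-.0197,-.0649]
def d(im,c,P,col,fi,k):
    for u,v in proj(c,P,fi)*k: cv2.circle(im,(int(round(u)),int(round(v))),2,col,-1)
w=cv2.resize(c['image'][:,:,::-1],None,fx=2,fy=2,interpolation=cv2.INTER_CUBIC)
d(w,c,T(pd,PED+[[.055-.096*np.cos(.25),0,.033+.096*np.sin(.25)]]),(0,0,255),True,2)
t4=cv2.resize(t['image'][:,:,::-1],None,fx=3,fy=3,interpolation=cv2.INTER_CUBIC)
d(t4,t,T(sh,[[-.004,y,.257] for y in(-.19,0,.19)]),(0,255,0),0,3)
cv2.imwrite('pics/w12b.png',np.hstack([w[100:650,250:650],cv2.resize(t4[3*110:3*245,3*205:3*338],(400,550))]))
E
```

```text
[ 0.47669489 -0.31849296  0.39990787] [6.61656194e-02 9.97808474e-01 5.99480396e-04] 0.0005706294078644498
```

View pics/w12b.png

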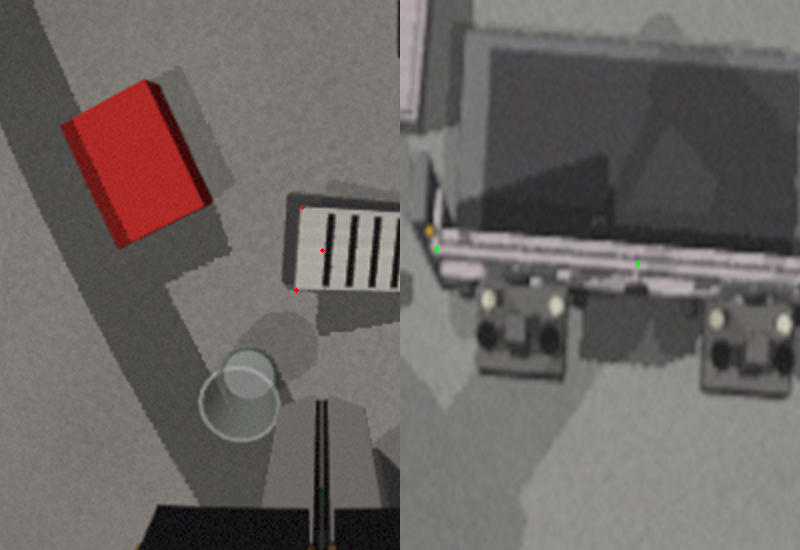

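>>> play_rows([
  [[0,0,0,0,0,4,1],[0,0,0,0,0,4,1],[0,0,0,0,0,4,1],[0,0,0,0,0,4,1],[0,0,0,0,0,4,1],[0,0,0,0,0,4,1],[0,0,0,0,0,4,1],[0,0,0,0,0,3,1]],
])

```text
time: 33.07
position: [0.4755, -0.3176, 0.087]
tcp_rot: [[0.066, 0.998, -0.002], [0.998, -0.066, 0.002], [0.002, -0.002, -1.0]]
ft_force: [-0.3, 0.9, -0.6]
opening: 0.0001
grip_force: 0.0
```

>>> play_rows([
  [[0,0,0,0,0,1.6,1],[0,0,0,0,0,0.5,1],[0,0,0,0,0,0.5,1],[0,0,0,0,0,0.5,1],[0,0,0,0,0,0.5,1],[0,0,0,0,0,0.4,1],[0,0,0,0,0,0.4,1],[0,0,0,0,0,0,1]],
])

```text
time: 33.73
position: [0.4763, -0.32, 0.0462]
tcp_rot: [[0.067, 0.998, 0.0], [0.998, -0.067, -0.001], [-0.001, 0.0, -1.0]]
ft_force: [-1.1, -0.4, 4.4]
opening: 0.0002
grip_force: 2.0
```

>>> play_rows([
  [[0,0,0,0,0,0.2,1],[0,0,0,0,0,0,1],[0,0,0,0,0,0,1]],
])

```text
time: 33.98
position: [0.4762, -0.32, 0.0442]
tcp_rot: [[0.067, 0.998, -0.0], [0.998, -0.067, -0.001], [-0.001, 0.0, -1.0]]
ft_force: [-2.6, -0.6, 5.0]
opening: 0.0008
grip_force: 2.1
```

Spring felt; push on to the stop near z 0.033.

>>> play_rows([
  [[0,0,0,0,0,0.4,1],[0,0,0,0,0,0.4,1],[0,0,0,0,0,0.3,1],[0,0,0,0,0,0.1,1],[0,0,0,0,0,0,1],[0,0,0,0,0,0,1]],
])

```text
time: 34.48
position: [0.4758, -0.3199, 0.0331]
tcp_rot: [[0.067, 0.998, -0.001], [0.998, -0.067, -0.001], [-0.001, -0.001, -1.0]]
ft_force: [-3.5, 0.2, 11.1]
opening: 0.0003
grip_force: 5.4
```

>>> play_rows([
  [[0,0,0,0,0,0.15,1],[0,0,0,0,0,0,1],[0,0,0,0,0,0,1]],
])

```text
time: 34.73
position: [0.4758, -0.3199, 0.0327]
tcp_rot: [[0.067, 0.998, -0.0], [0.998, -0.067, -0.001], [-0.001, -0.0, -1.0]]
ft_force: [-5.4, 0.9, 17.2]
opening: 0.0006
grip_force: 9.0
```

On its stop; hold over a second, then let it up and retreat.

>>> play_rows([
  [[0,0,0,0,0,0,1],[0,0,0,0,0,0,1],[0,0,0,0,0,0,1],[0,0,0,0,0,0,1],[0,0,0,0,0,0,1],[0,0,0,0,0,0,1],[0,0,0,0,0,0,1],[0,0,0,0,0,0,1]],
])

```text
time: 35.4
position: [0.4758, -0.3199, 0.0328]
tcp_rot: [[0.067, 0.998, -0.0], [0.998, -0.067, -0.001], [-0.001, -0.0, -1.0]]
ft_force: [-6.6, 1.9, 18.4]
opening: 0.0001
grip_force: 9.0
```

>>> play_rows([
  [[0,0,0,0,0,0,1],[0,0,0,0,0,0,1],[0,0,0,0,0,0,1],[0,0,0,0,0,0,1],[0,0,0,0,0,-0.5,1],[0,0,0,0,0,-0.8,1],[0,0,0,0,0,-0.8,1],[0,0,0,0,0,-0.8,1]],
])

```text
time: 36.07
position: [0.4777, -0.32, 0.0603]
tcp_rot: [[0.068, 0.998, 0.003], [0.998, -0.068, -0.001], [-0.001, 0.003, -1.0]]
ft_force: [-0.4, -0.6, 0.1]
opening: 0.0003
grip_force: 0.0
```

>>> play_rows([
  [[0,0,0,0,0,-1.5,1],[0,0,0,0,0,-3,1],[0,0,0,0,0,-4,1],[0,0,0,0,0,-4,1],[0,0,0,0,0,-3,1],[0,0,0,0,0,0,1],[0,0,0,0,0,0,1],[0,0,0,0,0,0,1]],
])

```text
time: 36.73
position: [0.4757, -0.3188, 0.2133]
tcp_rot: [[0.067, 0.998, -0.002], [0.998, -0.067, 0.002], [0.002, -0.002, -1.0]]
ft_force: [-0.5, 0.8, -0.2]
opening: 0.0006
grip_force: 0.0
```

```bash
python3 - <<'E'
from h import *
o=get_obs();print(o['position'],o['ft_force'])
# compare shaker region now with t12 (nothing should have changed)
t=snap('top','t13'); a=load('t12')['image'].astype(int); b=t['image'].astype(int)
print(np.abs(a-b).mean(2)[150:210,205:345].mean(), np.abs(a-b).mean(2)[300:400,100:200].mean())
E
```

```text
[ 0.47566772 -0.31879217  0.21329383] [-0.45900349  0.8278959  -0.1948396 ]
5.012896825396825 1.7946666666666664
```

```bash
python3 -c "
from rig import job_done
print(job_done())"
```

```text
the job is handed in; nothing more can be done
None
```

The job is handed in at about 37 s of the 208 s allowed; no verdict came back. I opened the keeper, hung the two carriers I found on studs 3 and 1, shut the keeper to its stop, then held the pedal on its stop for over a second and released it. I saw no third carrier in the pictures I viewed, and the bottle, jar and beaker were not touched.

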